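Index the grinding fixture and hold a glass tile pressed home under its lip

TASK

Lift the sprung plunger of the round fixture, swing its head clockwise until the plunger is over the narrow index hole, and let it drop fully home. Then take the glass tile by its grip block, lay it flat on the head, slide its free edge under the lip and press it gently against the sprung backstop until it is fully home. Finish while holding it pressed there with the fingers, and leave the jar, the cup and the rubbing stone where they stand.

Things in the scene. Friction and masses are not known exactly. Their poses are not given: they have to be found in the camera images.
- base: Fixed round dark steel base of the fixture, 260 mm across, 12 mm high, on the bench; origin: middle of its underside, on the head's vertical axis. It carries a raised steel ring (radii 103 to 121 mm, top 24 mm above the bench) with two gaps: the narrow index hole on its +y side and a wide parking slot counter-clockwise of it. Above it turns the head, an aluminium disc of radius 97 mm.
- pivot (a point): Middle of the head's flat top (the deck), on the vertical axis it turns about, 40 mm above the bench. Its axes turn with the head: x toward the middle of the lip, y toward the plunger, z up. Nothing on the fixture but the plunger is higher than 60 mm above the bench.
- head (a joint): Angle of the head on the base, rad: 0 when the plunger is right over the index hole, positive counter-clockwise from above; range -0.12 to 1.05; stays where left (friction 0.05 N m). It starts at 0.62 to 1.0 with the plunger down in the parking slot, where it can only swing between about 0.55 and 1.05: turn it clockwise to 0 with the plunger lifted.
- index_hole (a point): Middle of the index hole, at the ring's top, 24 mm above the bench and 112 mm from the head's axis: a gap across the ring, 14 mm wide, for the plunger's 10 mm round-ended pin. A 49 mm long piece of solid ring lies between it and the parking slot (69 mm long). Fixed to the base.
- plunger_knob (a point): Middle of the plunger's knob: upright black cylinder, 26 mm in diameter, 20 mm high, on a steel pin through the head's ear, 112 mm from the head's axis on the head's +y side. Plunger down: this point is 82 mm above the bench, the knob's underside 72 mm. Grip it from above. The head carries it, so moving it along the circle about the axis turns the head.
- plunger (a joint): How far the plunger is lifted, m: 0 fully down in the hole or slot, 0.010 with the pin on top of the ring, 0.022 at most. A spring pushes it down (about 4 N when down, 7 N at the top), so it drops when let go over a gap.
- lip_mouth (a point): Middle of the slot's mouth: on the deck below the lip's front edge, 50 mm from the axis; axes as for pivot, +x is the way to push (away from the robot when the head is at 0). The grey lip is 92 mm wide, 14 mm clear above the deck, its top 20 mm above the deck. Cheeks leave 73 mm between them; the back wall is 20 mm behind the lip's front edge.
- backstop (a joint): How far the black sprung stop inside the slot is pushed in, m: 0 free, its face then 12 mm behind the lip's front edge; 0.008 when the tile's edge meets the back wall. It pushes back with 4 N when free, 8 N at 0.008, and pushes the tile out again when the tile is let go.
- glass: Loose green glass tile, 90 (x) by 64 (y) by 10 mm, flat on the bench, 0.13 to 0.25 kg, with a grey upright grip block on top: 24 by 24 mm, from 10 to 48 mm above the underside, centred at x = -20 mm. Origin: middle of the underside. Its +x edge, far from the block, goes under the lip; fully home the origin is at x = -25 mm, y = 0, z = 0 in the axes of lip_mouth.
- jar: Bystander: white-capped grit jar, 60 mm in diameter, 85 mm high; origin at the middle of its underside. Leave alone.
- cup: Bystander: white plastic cup, 70 mm in diameter, 75 mm high; origin at the middle of its underside. Leave alone.
- stone: Bystander: rubbing stone, 90 by 45 by 25 mm; origin at the middle of its underside. Leave alone.
Things that resemble listed ones, but are neither listed nor needed, are in the scene too. There is more than one size of the glass; the one meant has the size given above.

How it is judged (in metres and radians):
On the way, in this order (a step that is already met when the one before it is completed fails the run):
1. the plunger is lifted clear of the ring's parking slot (value of joint plunger above 0.0105 m), for 0.05 s.
2. the head is swung to the index position and the plunger has dropped home in the index hole (value of joint head between -0.035 and 0.035 rad and value of joint plunger below 0.003 m), for 0.2 s.
3. the glass tile is under the lip and pressed home against the backstop (value of joint backstop above 0.0055 m and x of glass in the frame of lip_mouth above -0.03 m and y of glass in the frame of lip_mouth between -0.008 and 0.008 m and z of glass in the frame of lip_mouth between -0.004 and 0.005 m and angle between glass's own z axis and vertical below 0.07 rad and angle between the x axis of glass and the x axis of lip_mouth, either way round below 0.12 rad and contact force between glass and the fingers above 2 N), for 0.3 s.
At the end, for the whole second after the job is handed in: Plunger down in the index hole (3 mm, head within 0.035 rad of 0); tile flat on the head (5 mm, 0.07 rad), square (0.12 rad) and central (8 mm) under the lip, and the fingers still touch it and keep it pressed home: backstop pushed in by at least 5.5 of 8 mm, at rest (all of step 2 and all of step 3 and linear speed of glass below 0.02 m/s); the arm keeps its last pose, push and grip.
It fails at once if the glass is forced against the fixture with more than 120 N (contact force between glass and base above 120 N).
It fails at once if a bystander is moved by more than 25 mm (distance of any of jar, cup, stone from where it was at the start of the episode above 0.025 m).
It also fails if it takes over 48 s, if anything falls off the work surface, if the arm or the gripper's body presses on something with over 40 N, if the wrist force passes 120 N, or if a joint passes its speed limit or range.

ROBOT

A 6-joint arm with a two-finger parallel gripper is mounted at the origin on the work surface. World frame = base frame: x ahead of the robot, y to its left, z up, the work surface at z = 0. Lengths are in m, angles in degrees, forces in N, time in s.
With the tool pointing down it reaches from about 0.25 to 0.725 m from the base axis. Payload 9.7 kg.
Tool frame: the origin (TCP) lies between the finger pads; the fingertips stand 11 mm ahead of it and the grasp point (between the pads) lies 8 mm behind it; y points along the fingers, x is the direction in which the jaws open and shut, and the axes are right-handed (so a half turn about y gives the same grasp; the last joint's range is limited). The gripper opens to 85 mm and grips with 20 to 120 N. Pads are 22 mm wide; open, the fingers measure 114 mm over their backs; the gripper's body (76 mm by 85 mm) begins 54 mm behind the grasp point. The pads swing forward as they close: fully open they stand 13 mm farther back than shut.
Start: joints at [-66.52, 4.979, 10.078, 95.1, 0, 90], TCP at [0.219, -0.504, 0.242] pointing down, gripper open.
Joint ranges: [-179.16, 179.16], [-48.56, 103.87], [-65.8, 70.77], [-126.05, 130.52], [-82.76, 87.17], [-180, 180]. Speed limits (degrees/s): [127.2, 127.2, 147.25, 180, 180, 180].

INTERFACE

Orientations are given as [roll, pitch, yaw] about the fixed x, y, z axes, in that order (R = Rz(yaw) Ry(pitch) Rx(roll)).
In Python, from workcell import bot, vision gives the robot as it stands. The module is installed in compiled form; this text tells all that it offers.
- The arm moves only by the shell command python3 -m crank 'ROWS' [OPENING] [FORCE]. ROWS is text: rows parted by semicolons, each of 6 numbers parted by spaces: the shift along the tool's x, y, z in m, then the turn, a rotation vector about the tool's x, y, z in rad. A call has 1 to 8 rows; each row is the pose to reach, as a shift and turn from the pose commanded when the call began, along the tool's axes at that moment; what a row does not reach only later rows make up. A row lasts 1/10 s, in which the tool goes at most 50 mm and 8.59 degrees, less where a joint would pass 70% of its speed; a pose out of reach is approached as far as the arm can. A call with a gripper value outside its range is refused whole. OPENING is the gripper's target within -1 to 1 (shut at 1, half-way at 0, fully open at -1), set as the call begins (- or left out, the last holds). The fingers move at their own pace and stop on an object; FORCE is the grip in N (left out, the last holds). Time passes only in rows, so rows that repeat a pose let the fingers close. It gives the time, the measured TCP pose, the force and the opening at its end, in the units of the state.
- bot.get_obs(): the state, without advancing time (a new reading comes with each control period).
- vision.camera(name): name is "side" or "top" or "wrist"; returns the picture (400x640x3 uint8, red, green, blue); there is no depth.
- vision.get_calibration(name): a dict with "fx", "fy", "cx", "cy" (pixels), "distortion" ([k1, k2, p1, p2, k3] as OpenCV has them; the pictures are not rectified), "rvec" (rotation vector, rad) and "tvec" (3), from world to camera coordinates, as OpenCV has them. Camera axes: x right, y down, z forward; pixel columns grow to the right and rows downward; lengths in m; the calibration is good to about 2 mm. A picture is of the moment at which its call begins: read the wrist's pose just before it. get_calibration takes no time and is no camera call; for the wrist camera it gives the pose at the moment of the call.
- bot.job_done(): hands the job in, once; it reports no verdict.
The state is a dict: "time": time; "q": joint angles; "qd": joint speeds; "joint_efforts": joint torques, N m; "ee_pos": TCP position; "tcp_rot": TCP orientation; "wrist_force": force on the tool from outside, world axes, zero at the start; "torque": the same for the moment, N m; "opening": finger opening in m.
Only numpy, scipy, OpenCV 4.12 (cv2) and the standard library are available. Lean on these libraries where they do the work, as an engineer would, in place of code of your own. Each camera call takes 0.05 s, during which the arm holds its last target. There are 200 camera calls.

## Working session

There is one attempt and no reset: what is moved stays moved. The work goes in short steps, Python scripts to look and compute and a shell command to move; the robot and the scene stay as the last step left them, time stands still between calls to the robot, and variables do not carry over. Pictures are saved under pics/ and viewed, about 8 in all and at most 12, crops included, and the job is handed in when it is done.

```bash
mkdir -p pics
cat > h.py <<'E'
import numpy as np,cv2
from workcell import bot,vision
from scipy.spatial.transform import Rotation as R
def cal(n):
    c=vision.get_calibration(n)
    return np.array([[c['fx'],0,c['cx']],[0,c['fy'],c['cy']],[0,0,1]]),np.array(c['distortion']),cv2.Rodrigues(np.array(c['rvec'],float))[0],np.array(c['tvec'],float).ravel()
def ray(n,uv,z,c=None):
    K,D,r,t=c or cal(n)
    p=cv2.undistortPoints(np.array(uv,float).reshape(-1,1,2),K,D).reshape(-1,2)
    d=np.c_[p,np.ones(len(p))]@r; o=-r.T@t
    return o+d*((z-o[2])/d[:,2])[:,None]
def proj(n,P):
    K,D,r,t=cal(n)
    return cv2.projectPoints(np.array(P,float).reshape(-1,1,3),cv2.Rodrigues(r)[0],t,K,D)[0].reshape(-1,2)
def snap(n,f):
    im=vision.camera(n)[:,:,::-1].copy(); cv2.imwrite('pics/'+f,im); return im
E
python3 - <<'E'
from h import *
o=bot.get_obs(); print(o)
for n in('top','side'):
    snap(n,n+'0.png'); K,D,r,t=cal(n); print(n,K[0,0],-r.T@t,(r[2]))
a=[cv2.imread('pics/%s0.png'%n) for n in('top','side')]
E
```

```text
{'time': 0.0, 'q': array([-6.65208665e+01,  5.01016487e+00,  1.00354091e+01,  9.51003486e+01,
        1.78996005e-03,  9.00008063e+01]), 'qd': array([ 0.07568342, -0.02853026,  0.09212772, -0.01401643,  0.00727662,
        0.03039394]), 'joint_efforts': array([ 2.06992436e-04, -5.20387602e+01,  4.64805436e+01,  1.63968955e-02,
       -9.23987500e-05,  3.31535614e-05]), 'ee_pos': array([ 0.21904997, -0.5042611 ,  0.24160059]), 'tcp_rot': array([-8.99982111e+01,  7.51044141e-02, -6.65216728e+01]), 'wrist_force': array([-0.32822017, -0.42648972,  1.81510274]), 'torque': array([ 0.05851058, -0.01702895, -0.00449996]), 'opening': 0.08535556615450157}
top 399.3137087664813 [ 0.36586979 -0.07498773  0.97024717] [ 0.19703562  0.03035465 -0.9799263 ]
side 427.4412609531961 [0.44308391 0.61238366 0.82924268] [ 0.07131513 -0.66739112 -0.74128487]
```

View pics/top0.png

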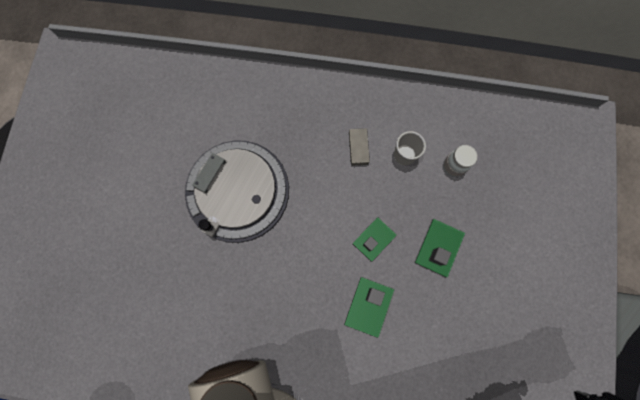

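View pics/side0.png

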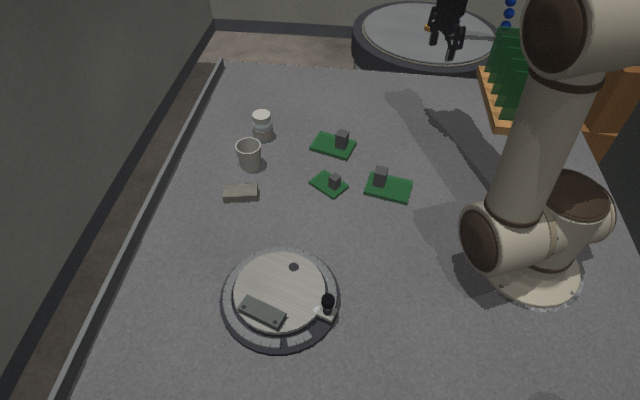

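The top view shows the fixture at about (237,190), with the knob near (205,225) and the lip near (210,172). Three green tiles sit at (374,239), (440,248) and (370,307). Stone, cup and jar are at (359,146), (410,148) and (462,158). Next I measure the tiles and fixture.

Run:
```python
from h import *
for n in('top','side'):
    im=cv2.imread('pics/%s0.png'%n); hsv=cv2.cvtColor(im,cv2.COLOR_BGR2HSV)
    m=cv2.inRange(hsv,(50,90,30),(85,255,255)); 
    if n=='side': m[:,460:]=0; m[:100]=0
    cs=cv2.findContours(m,cv2.RETR_EXTERNAL,cv2.CHAIN_APPROX_NONE)[0]
    for c in cs:
        if cv2.contourArea(c)<200: continue
        P=ray(n,c.reshape(-1,2),0.01)
        r=cv2.minAreaRect((P[:,:2]*1000).astype(np.float32)); print(n,'tile',np.round(r[0]),np.round(r[1]),round(r[2],1), cv2.boundingRect(c))
# base circle: known ring; top: threshold dark base
im=cv2.imread('pics/top0.png')
cv2.imwrite('pics/c1.png',cv2.resize(im[130:250,175:300],None,fx=6,fy=6,interpolation=cv2.INTER_CUBIC)[:600])
im=cv2.imread('pics/side0.png')
cv2.imwrite('pics/c2.png',cv2.resize(im[235:355,210:350],None,fx=5,fy=5,interpolation=cv2.INTER_CUBIC))
```

```text
top tile [ 330. -200.] [ 82. 115.] 77.8 (345, 278, 49, 59)
top tile [ 492. -352.] [ 82. 116.] 73.1 (416, 220, 48, 57)
top tile [ 490. -194.] [62. 88.] 54.0 (354, 218, 42, 43)
side tile [ 333. -197.] [ 90. 117.] 78.2 (364, 171, 48, 33)
side tile [ 492. -189.] [66. 91.] 54.5 (309, 170, 40, 29)
side tile [ 495. -350.] [ 91. 117.] 73.1 (310, 131, 46, 29)
```

```bash
python3 -c "
import cv2
a=cv2.imread('pics/c1.png')[:, :400*2];b=cv2.imread('pics/c2.png')
a=cv2.resize(a,(400,int(a.shape[0]*400/a.shape[1])));print(a.shape,b.shape)
cv2.imwrite('pics/c1.png',cv2.imread('pics/c1.png')*2)
"
```

```text
(320, 400, 3) (600, 700, 3)
```

View pics/c1.png

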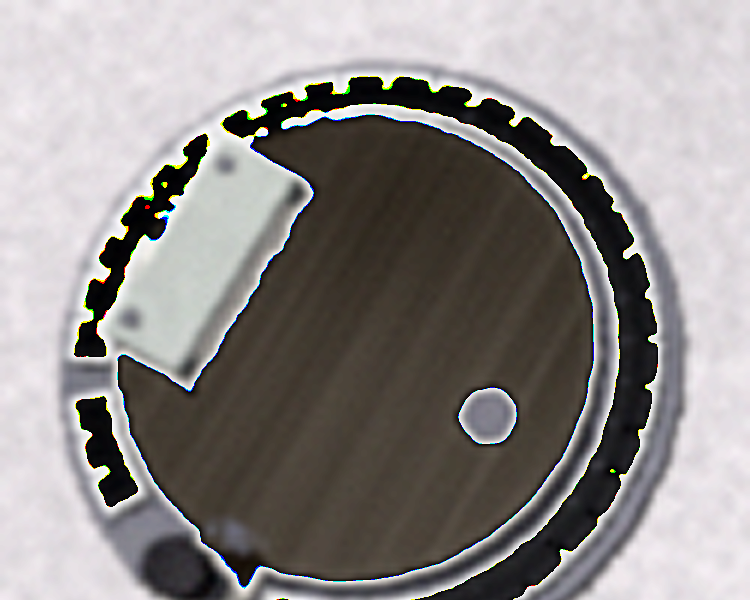

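View pics/c2.png

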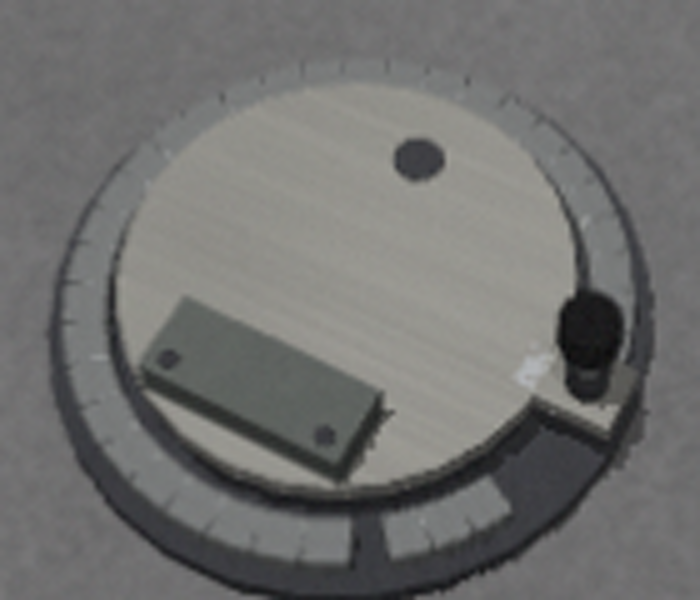

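The target tile is the 88×62 one. I'll fit the deck circle, the index hole and the knob from points picked in both crops, and project the tile block to check which way it faces.

```bash
python3 - <<'E'
from h import *
from scipy.optimize import least_squares as LS
T=lambda a:np.array(a,float)/6+[175,130]-.4
S=lambda a:np.array(a,float)/5+[210,235]-.4
deck={'top':T([(593,330),(365,116),(120,400),(205,528),(345,580),(500,523),(550,215)]),'side':S([(350,85),(577,240),(115,290),(150,190),(240,118),(460,110),(530,165)])}
for n,uv in deck.items():
    P=ray(n,uv,.040)
    f=LS(lambda c:np.hypot(*(P[:,:2]-c).T)-.097,P[:,:2].mean(0)); print(n,'pivot',f.x,f.fun.round(4))
A=[('top',T),('side',S)]
print('hole',ray('top',T([(88,378)]),.024),ray('side',S([(368,540)]),.024))
print('knob',ray('top',T([(175,562)]),.092),ray('side',S([(590,318)]),.087))
lipT=ray('top',T([(313,190),(190,388)]),.060);lipS=ray('side',S([(187,297),(383,398)]),.060);print('lip front',lipT,lipS)
for n in('top','side'):
    im=cv2.imread('pics/%s0.png'%n); hsv=cv2.cvtColor(im,cv2.COLOR_BGR2HSV)
    m=cv2.inRange(hsv,(50,90,30),(85,255,255))
    x,y,w,h=(354,218,42,43) if n=='top' else (309,170,40,29)
    m2=m*0; m2[y:y+h,x:x+w]=m[y:y+h,x:x+w]
    c=max(cv2.findContours(m2,0,1)[0],key=cv2.contourArea)
    P=ray(n,c.reshape(-1,2),.01); r=cv2.minAreaRect((P[:,:2]*1000).astype(np.float32)); print(n,r,cv2.boxPoints(r).round())
    # block top face: grey, low sat inside hull
    hull=cv2.convexHull(c); hm=m*0; cv2.fillConvexPoly(hm,hull,255); g=(hm>0)&(hsv[:,:,1]<70)
    ys,xs=np.nonzero(g); print('grey',xs.mean(),ys.mean(),len(xs))
E
python3 - <<'E'
import cv2,numpy as np,os
os.chdir('.')
a=cv2.imread('pics/top0.png')[210:270,345:405];b=cv2.imread('pics/side0.png')[160:205,300:360]
A=cv2.resize(a,None,fx=6,fy=6,interpolation=2);B=cv2.resize(b,None,fx=6,fy=6,interpolation=2)
cv2.imwrite('pics/c3.png',np.hstack([A,cv2.copyMakeBorder(B,0,90,0,0,0)]))
E
```

```text
top pivot [0.56285386 0.15971551] [-0.0004 -0.0024 -0.0017 -0.0032 -0.0005 -0.0008 -0.003 ]
side pivot [0.56331486 0.16379139] [ 0.0017  0.0014  0.0001  0.0005 -0.0012 -0.0002 -0.0017]
hole [[0.53561779 0.26799595 0.024     ]] [[0.5380062  0.26970191 0.024     ]]
knob [[0.4592684  0.19651168 0.092     ]] [[0.45943442 0.19668632 0.087     ]]
lip front [[0.61711348 0.18165905 0.06      ]
 [0.53095622 0.21425066 0.06      ]] [[0.6234439  0.19196546 0.06      ]
 [0.53734468 0.22652413 0.06      ]]
top ((489.8907165527344, -193.5171661376953), (61.78911209106445, 88.03839874267578), 54.002052307128906) [[ 436. -193.]
 [ 507. -244.]
 [ 544. -194.]
 [ 472. -143.]]
grey 370.6861313868613 242.91240875912408 137
side ((492.169677734375, -188.83863830566406), (65.90019989013672, 90.65404510498047), 54.47364044189453) [[ 436. -189.]
 [ 510. -242.]
 [ 548. -188.]
 [ 474. -136.]]
grey 333.88461538461536 182.30128205128204 156
```

View pics/c3.png

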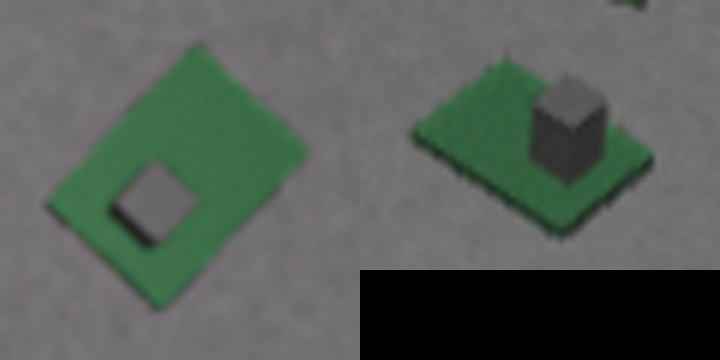

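The crop shows the block at the lower-left (robot-side) end, at top view (371,243) and side view (335,177), so the tile's yaw is about -36°. Head is about 1.0 rad and base yaw about 13.7°. Next I write a move calculator and go above the knob.

```bash
cat > go.py <<'E'
# usage: go.py x y z yaw -> row to type
import sys; from h import *
o=bot.get_obs(); x,y,z,w=map(float,sys.argv[1:5])
A=R.from_euler('xyz',o['tcp_rot'],degrees=True); B=R.from_euler('xyz',[-90,0,w],degrees=True)
print('t',round(o['time'],2),'pos',o['ee_pos'].round(4),'rot',o['tcp_rot'].round(1),'F',o['wrist_force'].round(1))
print((A.inv().apply(np.array([x,y,z])-o['ee_pos'])).round(4),(A.inv()*B).as_rotvec().round(4))
E
python3 - <<'E'
from h import *
print(ray('top',[(370.8,242.9)],.048),ray('side',[(334.6,176.6)],.048))
E
python3 go.py .458 .197 .16 71
```

```text
[[ 0.47447207 -0.18206838  0.048     ]] [[ 0.47575803 -0.17940807  0.048     ]]
t 0.1 pos [ 0.2191 -0.5043  0.2417] rot [-90.    0.1 -66.5] F [ 0.2 -0.5 -1.1]
[-0.5479  0.0823  0.4986] [-1.4000e-03 -2.4002e+00 -5.0000e-04]
```

```bash
python3 -m crank '-.274 0 .249 0 -1.2 0;-.274 0 .249 0 -1.2 0;-.274 0 .249 0 -1.2 0;-.274 0 .249 0 -1.2 0;-.274 0 .249 0 -1.2 0;-.274 0 .249 0 -1.2 0;-.274 0 .249 0 -1.2 0;-.274 0 .249 0 -1.2 0' -1 40; python3 go.py .458 .197 .16 71
```

```text
time: 0.9
ee_pos: [0.3387, -0.1509, 0.2423]
tcp_rot: [-90.0, -0.0, 2.7]
wrist_force: [0.4, -1.0, 0.1]
opening: 0.0854
t 0.9 pos [ 0.3387 -0.1509  0.2423] rot [-90.   -0.    2.7] F [ 0.4 -1.   0.1]
[0.1358 0.0826 0.3417] [-1.0000e-04 -1.1914e+00  7.0000e-04]
```

```bash
python3 -m crank '.136 .03 .342 0 -1.19 0;.136 .03 .342 0 -1.19 0;.136 .03 .342 0 -1.19 0;.136 .03 .342 0 -1.19 0;.136 .03 .342 0 -1.19 0;.136 .05 .342 0 -1.19 0;.136 .082 .342 0 -1.19 0;.136 .082 .342 0 -1.19 0'; python3 go.py .458 .197 .16 71; python3 go.py .458 .197 .076 71
python3 - <<'E'
from h import *
snap('wrist','w1.png'); print(proj('wrist',[.458,.197,.092]))
E
```

```text
time: 1.7
ee_pos: [0.4609, 0.1956, 0.1584]
tcp_rot: [-90.0, 0.0, 70.9]
wrist_force: [0.8, -0.7, 0.4]
opening: 0.0857
t 1.7 pos [0.4609 0.1956 0.1584] rot [-90.    0.   70.9] F [ 0.8 -0.7  0.4]
[ 0.0004 -0.0016  0.0032] [-0.0008 -0.0023 -0.0005]
t 1.7 pos [0.4609 0.1956 0.1584] rot [-90.    0.   70.9] F [ 0.8 -0.7  0.4]
[0.0004 0.0824 0.0031] [-0.0008 -0.0023 -0.0005]
[[318.25632919 223.54260282]]
```

View pics/w1.png

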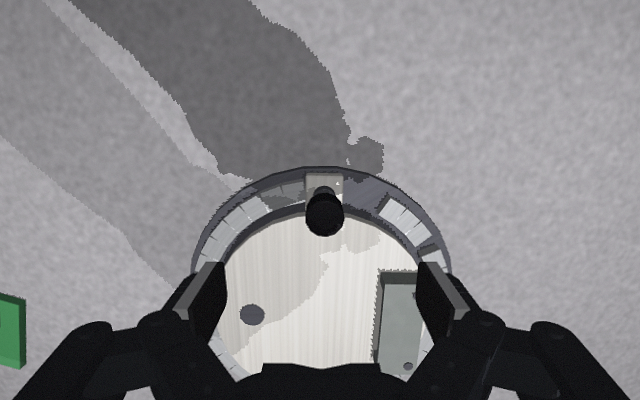

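The wrist view shows the knob top at about (325,217), where I predicted (318,223). The index hole is at about (429,254).

```bash
python3 - <<'E'
from h import *
print(ray('wrist',[(325,217)],.092),ray('wrist',[(429,254)],.024))
E
python3 -m crank '0 .04 .002 0 0 0;0 .08 .002 0 0 0;0 .08 .002 0 0 0;0 .08 .002 0 0 0'; python3 -m crank '0 0 0 0 0 0;0 0 0 0 0 0;0 0 0 0 0 0;0 0 0 0 0 0;0 0 0 0 0 0;0 0 0 0 0 0' 1 40;python3 -m crank '0 0 0 0 0 0;0 0 0 0 0 0;0 0 0 0 0 0' 1 40
```

```text
[[0.45519792 0.20241063 0.092     ]] [[0.54067811 0.27126116 0.024     ]]
time: 2.15
ee_pos: [0.4587, 0.1936, 0.0808]
tcp_rot: [-90.0, 0.0, 70.4]
wrist_force: [0.5, 1.1, 1.4]
opening: 0.0852
time: 2.75
ee_pos: [0.4595, 0.1939, 0.0814]
tcp_rot: [-90.1, -0.1, 70.4]
wrist_force: [-0.7, 0.5, 5.0]
opening: 0.0245
time: 3.05
ee_pos: [0.4596, 0.194, 0.0814]
tcp_rot: [-90.1, -0.1, 70.4]
wrist_force: [-1.0, -0.6, 5.6]
opening: 0.0244
```

```bash
python3 -m crank '0 -.005 0 0 0 0;0 -.01 0 0 0 0;0 -.016 0 0 0 0;0 -.016 0 0 0 0;0 -.016 0 0 0 0' 1 60
python3 - <<'E'
from h import *
im=snap('side','s1.png'); cv2.imwrite('pics/s1c.png',cv2.resize(im[200:360,200:400],None,fx=3.5,fy=3.5,interpolation=2))
E
```

```text
time: 3.55
ee_pos: [0.4592, 0.1937, 0.0962]
tcp_rot: [-90.0, 0.0, 70.4]
wrist_force: [4.3, -1.5, -6.1]
opening: 0.0239
```

View pics/s1c.png

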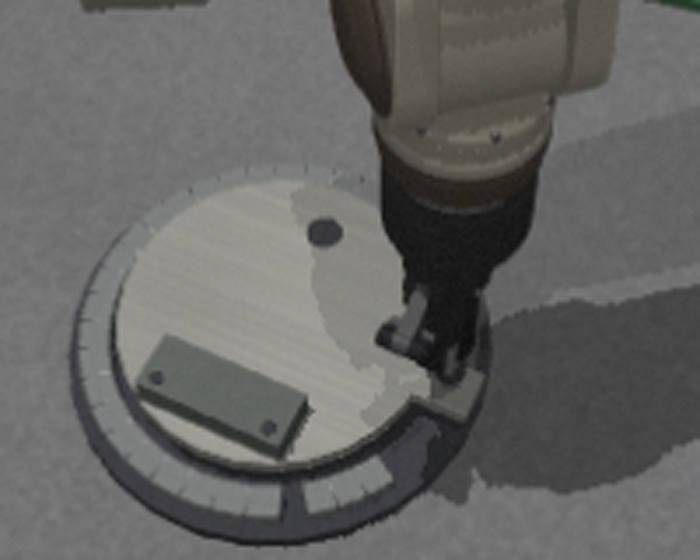

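The plunger is held and lifted: force changed by about -11 N and the TCP rose 15 mm. Next is the arc for the swing.

```bash
cat > arc.py <<'E'
import sys; from h import *
o=bot.get_obs(); p=np.array([.563,.162]); A=R.from_euler('xyz',o['tcp_rot'],degrees=True)
v=o['ee_pos'][:2]-p; print('r',np.hypot(*v),'ang',np.degrees(np.arctan2(v[1],v[0])),o['ee_pos'],o['wrist_force'])
for a in map(float,sys.argv[1:]):
    d=np.r_[R.from_euler('z',-a,degrees=True).as_matrix()[:2,:2]@v-v,0]
    print(a,A.inv().apply(d).round(4),round(np.radians(a),3))
E
python3 arc.py 6 12 18 24 30 36 42 48
```

```text
r 0.10848791677517844 ang 163.0103157066055 [0.45924678 0.19370012 0.09610093] [ 4.68997391 -0.26082365 -5.6284953 ]
6.0 [ 0.0114 -0.     -0.0001] 0.105
12.0 [ 0.0226 -0.     -0.0013] 0.209
18.0 [ 0.0337 -0.     -0.0038] 0.314
24.0 [ 0.0445 -0.     -0.0074] 0.419
30.0 [ 0.0548  0.     -0.0121] 0.524
36.0 [ 0.0646  0.     -0.0178] 0.628
42.0 [ 0.0738  0.     -0.0245] 0.733
48.0 [ 0.0822  0.     -0.0322] 0.838
```

```bash
python3 -m crank '.0114 0 0 0 .105 0;.0226 0 -.0013 0 .21 0;.0337 0 -.0038 0 .314 0;.0445 0 -.0074 0 .419 0;.0548 0 -.0121 0 .524 0;.0646 0 -.0178 0 .628 0;.0738 0 -.0245 0 .733 0;.0738 0 -.0245 0 .733 0'; python3 arc.py 5 10 15 17 18 19 20
```

```text
time: 4.4
ee_pos: [0.5081, 0.2546, 0.0955]
tcp_rot: [-90.1, 0.0, 28.2]
wrist_force: [7.2, -6.4, -6.6]
opening: 0.0239
r 0.10763698721325105 ang 120.68491524895407 [0.50807107 0.25456637 0.09551569] [ 7.17960164 -6.35025022 -6.59014243]
5.0 [ 0.0094 -0.     -0.    ] 0.087
10.0 [ 0.0187 -0.     -0.0008] 0.175
15.0 [ 0.028  -0.     -0.0025] 0.262
17.0 [ 0.0316 -0.     -0.0033] 0.297
18.0 [ 0.0335 -0.     -0.0038] 0.314
19.0 [ 0.0353 -0.     -0.0043] 0.332
20.0 [ 0.0371 -0.     -0.0049] 0.349
```

```bash
python3 -m crank '.0094 0 0 0 .087 0;.0187 0 -.001 0 .175 0;.028 0 -.003 0 .262 0;.0325 0 -.004 0 .307 0;.0325 0 -.004 0 .307 0;.0325 0 -.004 0 .307 0;.0325 0 -.004 0 .307 0'
python3 - <<'E'
from h import *
for n in('top','side'): snap(n,n+'2.png')
a=cv2.imread('pics/top2.png')[130:250,175:300];b=cv2.imread('pics/side2.png')[235:355,210:350]
cv2.imwrite('pics/v2.png',np.vstack([np.hstack([cv2.resize(a,(400,384),interpolation=2),cv2.resize(b,(400,384),interpolation=2)])]))
# lip pixels near initial lip colour for later check
E
python3 arc.py
```

```text
time: 5.1
ee_pos: [0.5377, 0.2664, 0.0956]
tcp_rot: [-90.1, 0.0, 10.8]
wrist_force: [5.8, -3.5, -6.4]
opening: 0.0239
r 0.10737783563758664 ang 103.62280913250149 [0.5377094  0.26635701 0.0956837 ] [ 6.1949809  -3.19707834 -5.49768748]
```

View pics/v2.png

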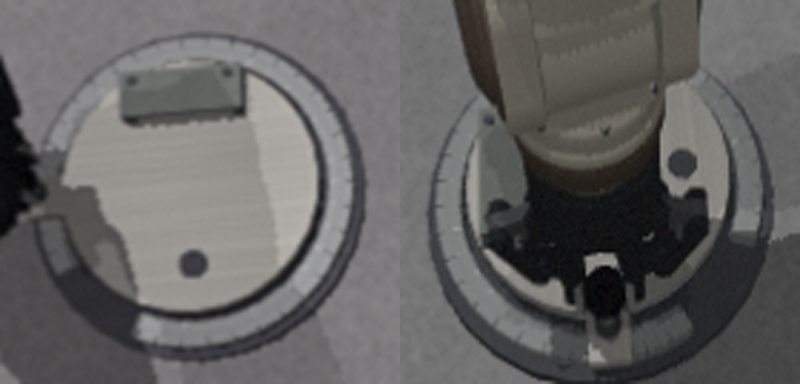

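The ear now covers the index hole in the side view (ear centre about 610, hole expected at 610). Lowering now.

```bash
python3 -m crank '0 .004 0 0 0 0;0 .008 0 0 0 0;0 .012 0 0 0 0;0 .016 0 0 0 0;0 .016 0 0 0 0;0 .016 0 0 0 0'
```

```text
time: 5.8
ee_pos: [0.5384, 0.2666, 0.0815]
tcp_rot: [-90.1, -0.1, 10.8]
wrist_force: [5.9, -4.0, 4.2]
opening: 0.0241
```

The knob is back at its original gripped height (0.0815 m, was 0.0814), so the pin is in the hole. I'll release, rise and check.

```bash
python3 -m crank '0 0 0 0 0 0;0 0 0 0 0 0;0 0 0 0 0 0;0 0 0 0 0 0;0 -.03 0 0 0 0;0 -.07 0 0 0 0;0 -.11 0 0 0 0;0 -.11 0 0 0 0' -1 40; python3 go.py .475 -.18 .19 -36
```

```text
time: 6.6
ee_pos: [0.5388, 0.268, 0.1964]
tcp_rot: [-89.9, -0.5, 10.8]
wrist_force: [0.3, 0.3, -0.3]
opening: 0.0856
t 6.6 pos [0.5388 0.268  0.1964] rot [-89.9  -0.5  10.8] F [ 0.3  0.3 -0.3]
[-0.147   0.0042 -0.428 ] [-0.0055  0.8175  0.0065]
```

```bash
python3 -m crank '-.147 .004 -.428 0 .8175 0;-.147 .004 -.428 0 .8175 0;-.147 .004 -.428 0 .8175 0;-.147 .004 -.428 0 .8175 0;-.147 .004 -.428 0 .8175 0;-.147 .004 -.428 0 .8175 0;-.147 .004 -.428 0 .8175 0;-.147 .004 -.428 0 .8175 0';python3 -m crank '0 0 0 0 0 0;0 0 -.06 0 0 0'; python3 go.py .475 -.18 .18 -36
```

```text
time: 7.4
ee_pos: [0.48, -0.1307, 0.1865]
tcp_rot: [-90.0, -0.0, -36.0]
wrist_force: [0.5, 1.0, -1.1]
opening: 0.0857
time: 7.6
ee_pos: [0.4525, -0.1685, 0.1859]
tcp_rot: [-89.9, 0.0, -35.9]
wrist_force: [0.1, -0.8, -0.5]
opening: 0.0855
t 7.6 pos [ 0.4525 -0.1685  0.1859] rot [-89.9   0.  -35.9] F [ 0.1 -0.8 -0.5]
[0.025  0.0059 0.0039] [-0.0011  0.002  -0.0007]
```

Now I'm near the tile. I'll correct the position, then take wrist, top and side pictures without viewing the last two.

```bash
python3 -m crank '.025 .006 .004 0 0 0;.025 .006 .004 0 0 0;.025 .006 .004 0 0 0'
python3 - <<'E'
from h import *
c=cal('wrist'); im=snap('wrist','w3.png'); print(proj('wrist',[.475,-.18,.048]))
hsv=cv2.cvtColor(im,cv2.COLOR_BGR2HSV); m=cv2.inRange(hsv,(50,90,30),(85,255,255))
for k in cv2.findContours(m,0,1)[0]:
    if cv2.contourArea(k)>800:
        P=ray('wrist',k.reshape(-1,2),.01,c); r=cv2.minAreaRect((P[:,:2]*1000).astype(np.float32)); print(r,cv2.boundingRect(k))
im=snap('top','top3.png'); im2=snap('side','side3.png')
a=im[130:250,175:300];b=im2[235:355,210:350]
cv2.imwrite('pics/v3.png',np.vstack([np.hstack([cv2.resize(a,(400,384),interpolation=2),cv2.resize(b,(400,384),interpolation=2)]),cv2.resize(im*0,(800,1))]))
w=cv2.resize(cv2.imread('pics/w3.png'),(344,215))
v=cv2.imread('pics/v3.png'); cv2.imwrite('pics/v3.png',np.vstack([v,np.hstack([w,np.zeros((215,456,3),np.uint8)])]))
E
```

```text
time: 7.9
ee_pos: [0.4738, -0.1804, 0.1802]
tcp_rot: [-90.0, 0.1, -36.0]
wrist_force: [-0.6, 0.7, -0.1]
opening: 0.0854
[[322.60017396 194.69062385]]
((464.5053405761719, -340.4894104003906), (89.73441314697266, 56.19022750854492), 72.77938842773438) (367, 264, 52, 82)
((544.7412719726562, -353.4552307128906), (40.33308029174805, 97.38233947753906), 10.68328857421875) (429, 247, 62, 66)
((332.00225830078125, -198.542724609375), (86.20828247070312, 121.30574035644531), 77.67161560058594) (152, 219, 138, 84)
((491.7154541015625, -191.75294494628906), (64.1374282836914, 89.18594360351562), 54.038124084472656) (297, 149, 97, 67)
```

View pics/v3.png

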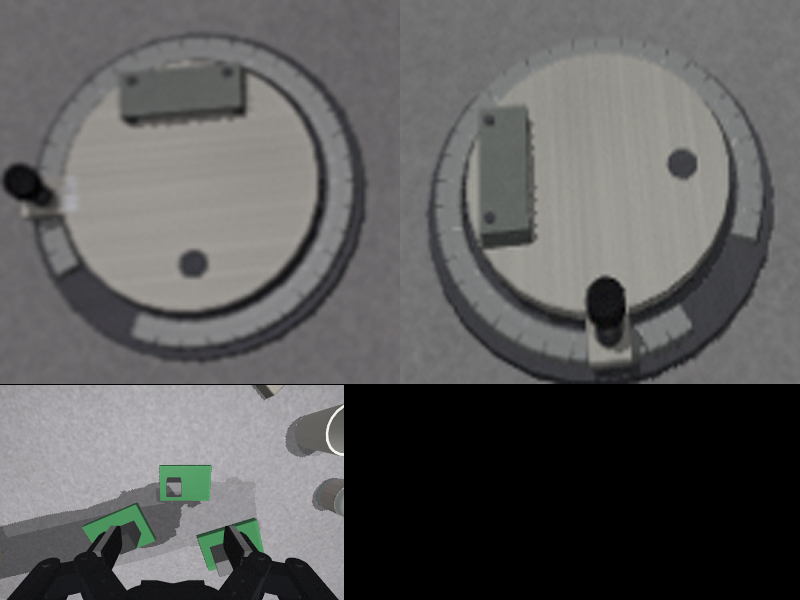

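```bash
python3 - <<'E'
from h import *
def tri(a,b):
    L=[]
    for n,uv in(('top',a),('side',b)):
        L.append((ray(n,[uv],0)[0],ray(n,[uv],.2)[0]))
    (p,p2),(q,q2)=L; d=p2-p;e=q2-q; s=np.linalg.lstsq(np.c_[d,-e],q-p,rcond=None)[0]
    return (p+s[0]*d+q+s[1]*e)/2, np.linalg.norm(p+s[0]*d-q-s[1]*e)
T=lambda u:(175+u[0]/3.2-.4,130+u[1]/3.2-.4); S=lambda u:(210+(u[0]-400)/2.857-.4,235+u[1]/3.2-.4)
print('knob top',tri(T((20,180)),S((605,294))))
# lip screw heads, lip top corners z .06
for a,b in(((132,80),(490,218)),((228,72),(490,121))): print('screw',ray('top',[T(a)],.06),ray('side',[S(b)],.06))
print('lipfront side',ray('side',[S((527,107)),S((529,236))],.06)); print('lipfront top',ray('top',[T((125,119)),T((243,112))],.06))
print('deck hole',ray('top',[T((193,264))],.04),ray('side',[S((682,164))],.04))
E
python3 go.py .475 -.18 .028 -36
python3 -m crank '0 .05 0 0 0 0;0 .1 .001 0 0 0;0 .135 .001 0 0 0;0 .152 .001 0 0 0;0 .152 .001 0 0 0;0 .152 .001 0 0 0';python3 -m crank '0 0 0 0 0 0;0 0 0 0 0 0;0 0 0 0 0 0;0 0 0 0 0 0;0 0 0 0 0 0;0 0 0 0 0 0;0 0 0 0 0 0;0 0 0 0 0 0' 1 70
```

```text
knob top (array([0.5377513 , 0.2669661 , 0.08900156]), np.float64(0.002057017205425496))
screw [[0.629797   0.21086675 0.06      ]] [[0.63090433 0.21285427 0.06      ]]
screw [[0.6460817  0.14057571 0.06      ]] [[0.6469776  0.14298627 0.06      ]]
lipfront side [[0.62208583 0.12885385 0.06      ]
 [0.6012182  0.22165816 0.06      ]]
lipfront top [[0.59924281 0.21009771 0.06      ]
 [0.61698174 0.12387909 0.06      ]]
deck hole [[0.50178475 0.14429615 0.04      ]] [[0.50376009 0.14601805 0.04      ]]
t 8.05 pos [ 0.4739 -0.18    0.1808] rot [-90.    0.  -35.9] F [ 0.2 -0.1  0.5]
[0.0009 0.1528 0.0006] [-0.      0.001  -0.0002]
time: 8.65
ee_pos: [0.4748, -0.1796, 0.0296]
tcp_rot: [-90.0, -0.0, -36.0]
wrist_force: [-0.5, 0.3, 0.6]
opening: 0.0854
time: 9.45
ee_pos: [0.475, -0.1802, 0.0294]
tcp_rot: [-90.0, -0.1, -36.0]
wrist_force: [0.1, 0.1, 5.5]
opening: 0.0232
```

The tile is gripped (opening 23 mm), and the knob top triangulates to about 0.089 m, i.e. down. I lift it now.

```bash
python3 -m crank '0 -.02 0 0 0 0;0 -.05 0 0 0 0;0 -.09 0 0 0 0;0 -.12 0 0 0 0;0 -.12 0 0 0 0'; python3 go.py .535 .155 .149 12.8
```

```text
time: 9.95
ee_pos: [0.4761, -0.1806, 0.1529]
tcp_rot: [-89.9, -0.3, -36.0]
wrist_force: [-0.4, 0.5, -2.0]
opening: 0.023
t 9.95 pos [ 0.4761 -0.1806  0.1529] rot [-89.9  -0.3 -36. ] F [-0.4  0.5 -2. ]
[-0.1497  0.0035  0.3061] [ 0.001  -0.8519  0.0061]
```

```bash
python3 -m crank '-.02 0 .04 0 -.12 0;-.04 0 .08 0 -.24 0;-.06 0 .12 0 -.36 0;-.08 0 .16 0 -.48 0;-.1 0 .2 0 -.6 0;-.12 0 .24 0 -.72 0;-.135 .001 .275 0 -.82 0;-.15 .003 .306 0 -.852 0'; python3 -m crank '0 0 0 0 0 0;0 0 0 0 0 0;0 0 0 0 0 0'; python3 go.py .535 .155 .08 12.8
python3 - <<'E'
from h import *
c=cal('wrist');w=snap('wrist','w4.png'); t=snap('top','t4.png'); s=snap('side','s4.png')
hsv=cv2.cvtColor(t,cv2.COLOR_BGR2HSV); m=cv2.inRange(hsv,(50,90,30),(85,255,255))
cv2.imwrite('pics/v4.png',np.hstack([cv2.resize(w,(480,300)),cv2.resize(s[200:350,180:340],(320,300))]))
E
```

```text
time: 10.75
ee_pos: [0.5328, 0.1576, 0.1444]
tcp_rot: [-90.0, 0.1, 13.1]
wrist_force: [0.4, -0.2, -2.3]
opening: 0.0229
time: 11.05
ee_pos: [0.5328, 0.1549, 0.1451]
tcp_rot: [-90.0, 0.1, 12.8]
wrist_force: [0.7, -0.2, -0.4]
opening: 0.0228
t 11.05 pos [0.5328 0.1549 0.1451] rot [-90.    0.1  12.8] F [ 0.7 -0.2 -0.4]
[ 0.0023  0.0651 -0.0004] [ 0.0003 -0.0008 -0.0012]
```

View pics/v4.png

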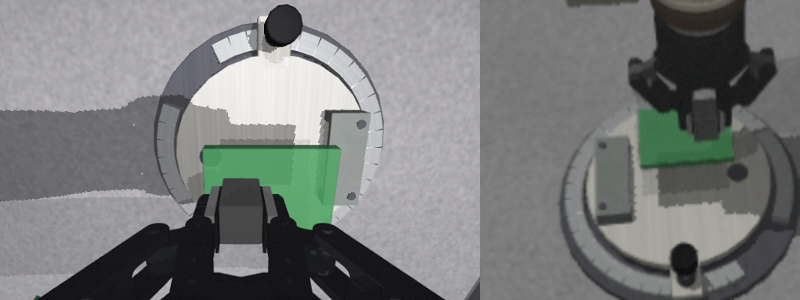

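The tile is held level and roughly square in front of the lip. Lowering it onto the deck.

```bash
python3 -m crank '0 .03 0 0 0 0;0 .055 0 0 0 0;0 .068 0 0 0 0;0 .073 0 0 0 0;0 .073 0 0 0 0;0 .073 0 0 0 0';python3 -m crank '0 .001 0 0 0 0;0 .002 0 0 0 0;0 .002 0 0 0 0'; python3 -m crank '0 .001 0 0 0 0;0 .001 0 0 0 0;0 .001 0 0 0 0'
```

```text
time: 11.8
ee_pos: [0.5337, 0.1557, 0.074]
tcp_rot: [-90.0, -0.1, 12.8]
wrist_force: [-0.4, -0.5, -0.4]
opening: 0.0228
time: 12.1
ee_pos: [0.5333, 0.1558, 0.071]
tcp_rot: [-90.0, -0.0, 12.8]
wrist_force: [0.2, -0.3, -1.5]
opening: 0.023
time: 12.4
ee_pos: [0.5331, 0.1557, 0.0697]
tcp_rot: [-90.0, 0.0, 12.8]
wrist_force: [-0.0, -0.7, -1.2]
opening: 0.0231
```

```bash
python3 -m crank '0 .0007 0 0 0 0;0 .0007 0 0 0 0;0 .0007 0 0 0 0'; python3 -m crank '0 .0007 0 0 0 0;0 .0007 0 0 0 0;0 .0007 0 0 0 0';python3 -m crank '0 .0007 0 0 0 0;0 .0007 0 0 0 0;0 .0007 0 0 0 0'
python3 - <<'E'
from h import *
t=snap('top','t5.png'); s=snap('side','s5.png')
cv2.imwrite('pics/v5.png',np.hstack([cv2.resize(t[130:250,175:300],(400,384),interpolation=2),cv2.resize(s[235:355,210:350],(400,384),interpolation=2)]))
E
```

```text
time: 12.7
ee_pos: [0.5332, 0.1557, 0.0695]
tcp_rot: [-90.0, -0.0, 12.8]
wrist_force: [-2.0, -0.8, 4.0]
opening: 0.0229
time: 13.0
ee_pos: [0.5332, 0.1557, 0.0694]
tcp_rot: [-90.0, -0.0, 12.8]
wrist_force: [-4.8, -2.1, 10.1]
opening: 0.0231
time: 13.3
ee_pos: [0.5332, 0.1557, 0.0694]
tcp_rot: [-90.0, -0.1, 12.8]
wrist_force: [-7.0, -2.2, 15.9]
opening: 0.0229
```

View pics/v5.png

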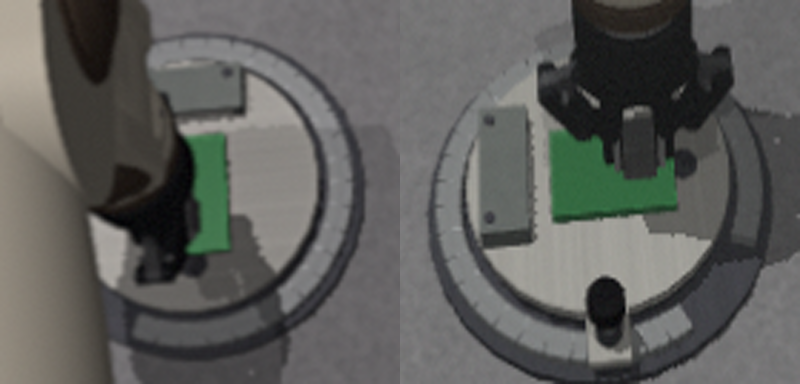

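The tile is flat on the deck: contact force rises at z=0.0694, and I expected 0.0694. I check its lateral centring from the corners, with side view tile front edge (551,132)-(554,214) and lip front edge (527,107)-(529,236).

Run:
```python
from h import *
S=lambda u:(210+(u[0]-400)/2.857-.4,235+u[1]/3.2-.4);T=lambda u:(175+u[0]/3.2-.4,130+u[1]/3.2-.4)
a=np.radians(12.8);M=np.array([[np.cos(a),np.sin(a)],[-np.sin(a),np.cos(a)]])
f=lambda P:((P[:,:2]-[.563,.162])@M.T*1000).round(1)
print('tile corners side',f(ray('side',[S((551,132)),S((554,217)),S((677,207))],.05)))
print('lip side',f(ray('side',[S((527,107)),S((529,236))],.06)),'lip top orig right corner + left',f(ray('top',[T((125,119)),T((243,112))],.06)))
print('tile right corners top',f(ray('top',[T((226,132)),T((229,249))],.05)))
print('screws top',f(ray('top',[T((132,80)),T((228,72))],.06)),'knob',f(ray('side',[S((605,294))],.092)),f(ray('top',[T((20,180))],.092)))
print('tcp',f(bot.get_obs()['ee_pos'][None]))
```

```text
tile corners side [[ 33.7 -30.6]
 [ 33.4  32.7]
 [-54.1  34.4]]
lip side [[ 50.3 -45.4]
 [ 50.5  49.7]] lip top orig right corner + left [[ 46.   38.9]
 [ 44.2 -49.1]]
tile right corners top [[ 32.8 -34.2]
 [-56.5 -32.6]]
screws top [[ 76.   32.9]
 [ 76.3 -39.3]] knob [[ -0.5 109. ]] [[ -3.2 107.2]]
tcp [[-30.5   0.5]]
```

The tile and lip are centred within about 1 mm in each view. Easing the down-press and sliding in.

```bash
python3 -m crank '0 -.0013 0 0 0 0;0 -.0013 0 0 0 0;.005 -.0013 0 0 0 0;.01 -.0013 0 0 0 0;.015 -.0013 0 0 0 0;.02 -.0013 0 0 0 0;.025 -.0013 0 0 0 0;.025 -.0013 0 0 0 0'; python3 -m crank '.002 0 0 0 0 0;.004 0 0 0 0 0;.004 0 0 0 0 0;.004 0 0 0 0 0'; python3 go.py .568 .163 .0694 12.8
```

```text
time: 14.2
ee_pos: [0.5582, 0.1614, 0.0695]
tcp_rot: [-90.0, -0.1, 12.8]
wrist_force: [-0.8, -0.7, 6.0]
opening: 0.023
time: 14.6
ee_pos: [0.5607, 0.1619, 0.0694]
tcp_rot: [-90.0, 0.1, 12.8]
wrist_force: [-7.9, -2.3, 10.0]
opening: 0.023
t 14.6 pos [0.5607 0.1619 0.0694] rot [-90.    0.1  12.8] F [-7.9 -2.3 10. ]
[ 0.0073  0.     -0.0005] [ 0.0001  0.0001 -0.0013]
```

```bash
python3 -m crank '.001 -.0006 0 0 0 0;.002 -.0006 0 0 0 0;.003 -.0006 0 0 0 0;.003 -.0006 0 0 0 0;.003 -.0006 0 0 0 0'; python3 -m crank '.001 0 0 0 0 0;.002 0 0 0 0 0;.002 0 0 0 0 0;.002 0 0 0 0 0';python3 -m crank '.001 0 0 0 0 0;.001 0 0 0 0 0;.001 0 0 0 0 0;.001 0 0 0 0 0'
```

```text
time: 15.1
ee_pos: [0.5631, 0.1623, 0.0695]
tcp_rot: [-90.0, 0.2, 12.8]
wrist_force: [-9.3, -3.3, 9.1]
opening: 0.0228
time: 15.5
ee_pos: [0.5648, 0.1627, 0.0695]
tcp_rot: [-90.0, 0.2, 12.8]
wrist_force: [-10.8, -3.7, 9.3]
opening: 0.0228
time: 15.9
ee_pos: [0.5657, 0.1629, 0.0696]
tcp_rot: [-90.0, 0.2, 12.8]
wrist_force: [-11.9, -4.3, 10.5]
opening: 0.0231
```

```bash
python3 -m crank '.001 0 0 0 0 0;.001 0 0 0 0 0;.001 0 0 0 0 0;.001 0 0 0 0 0';python3 -m crank '.001 0 0 0 0 0;.001 0 0 0 0 0;.001 0 0 0 0 0;.001 0 0 0 0 0';python3 -m crank '.001 0 0 0 0 0;.001 0 0 0 0 0;.001 0 0 0 0 0;.001 0 0 0 0 0'
```

```text
time: 16.3
ee_pos: [0.5665, 0.163, 0.0696]
tcp_rot: [-90.0, 0.2, 12.8]
wrist_force: [-12.3, -5.1, 9.3]
opening: 0.0229
time: 16.7
ee_pos: [0.5674, 0.1632, 0.0696]
tcp_rot: [-90.0, 0.2, 12.8]
wrist_force: [-13.4, -4.7, 11.1]
opening: 0.023
time: 17.1
ee_pos: [0.5679, 0.1632, 0.0696]
tcp_rot: [-90.0, 0.3, 12.8]
wrist_force: [-15.6, -5.1, 12.3]
opening: 0.0229
```

```bash
python3 -m crank '.001 0 0 0 0 0;.001 0 0 0 0 0;.001 0 0 0 0 0;.001 0 0 0 0 0';python3 -m crank '.001 0 0 0 0 0;.001 0 0 0 0 0;.001 0 0 0 0 0;.001 0 0 0 0 0'
```

```text
time: 17.5
ee_pos: [0.5681, 0.1631, 0.0697]
tcp_rot: [-90.1, 0.4, 12.8]
wrist_force: [-21.0, -8.5, 15.6]
opening: 0.0231
time: 17.9
ee_pos: [0.5682, 0.163, 0.0697]
tcp_rot: [-90.1, 0.5, 12.8]
wrist_force: [-26.2, -10.0, 19.4]
opening: 0.0232
```

The force now climbs with almost no motion, so the tile is on the back wall. I ease off slightly, hold and check.

```bash
python3 -m crank '-.0015 0 0 0 0 0;-.0015 -.0003 0 0 0 0;-.0015 -.0003 0 0 0 0;-.0015 -.0003 0 0 0 0;-.0015 -.0003 0 0 0 0'
python3 - <<'E'
from h import *
t=snap('top','t6.png'); s=snap('side','s6.png')
cv2.imwrite('pics/v6.png',np.hstack([cv2.resize(t[130:250,175:300],(400,384),interpolation=2),cv2.resize(s[235:355,210:350],(400,384),interpolation=2)]))
o=bot.get_obs();print(o['time'],o['ee_pos'],o['wrist_force'])
E
```

```text
time: 18.4
ee_pos: [0.568, 0.163, 0.0697]
tcp_rot: [-90.1, 0.3, 12.8]
wrist_force: [-17.6, -6.5, 12.4]
opening: 0.023
18.5 [0.56807315 0.16305085 0.06967433] [-17.6238672   -7.44675106  11.46178787]
```

View pics/v6.png

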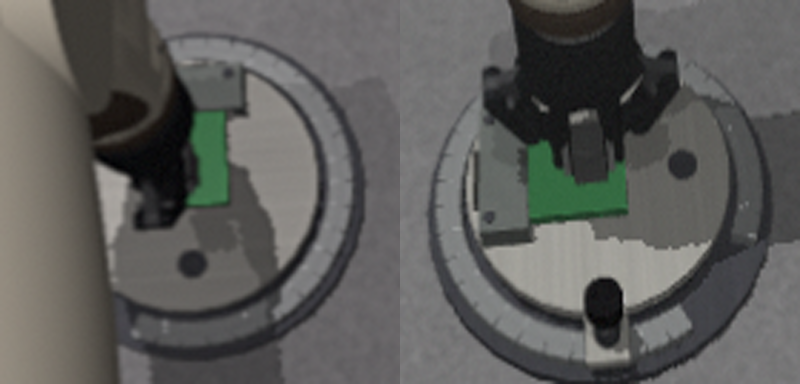

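The last picture shows the tile under the lip with about 70 mm of its 90 mm visible, so about 20 mm is under. The knob is still down over the index hole at (604,300).

```bash
python3 -c "
from workcell import bot
print(bot.job_done()); o=bot.get_obs(); print(o['time'],o['ee_pos'],o['wrist_force'])"
```

```text
the job is handed in; nothing more can be done
None
the job is handed in; nothing more can be done
```

I handed the job in at about 18.5 s of the 48 s allowed. All my checks before that agreed with the task being met, though hand-in reports no verdict.

- **Plunger:** I gripped it, lifted it about 15 mm and swung the head about 59° clockwise. I then lowered it into the index hole, back to its starting height (0.0815 m against 0.0814 m). Afterwards two camera views put the knob top at about 89 mm. That is 3 mm below the stated 92 mm for fully down, and a pin resting on the ring would read about 102 mm.
- **Tile:** I picked the 90 × 64 mm tile by its grip block, laid it flat on the deck and slid it under the lip. The backstop started pushing back and moved about 7.6 mm, then the force rose sharply as the tile met the back wall. I eased the push to about 18 N and held it there.
- **Final picture:** About 20 mm of the tile was under the lip and the knob was still down over the index hole. Just before sliding, the tile was centred on the lip to within about 1 mm in each view, though the two cameras differed by about 3 mm in absolute sideways position.
- **Not checked:** I did not re-measure the jar, cup and stone at the end. The arm's path never went near them.

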